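# Set the mortiser's depth dial four clicks deeper and store it

## Task

With a fingertip in its cut-out, push the round click-stop depth dial clockwise (seen from above) by exactly four clicks from where it stands, so that it rests in the fourth click. Then press the round push button on the separate small grey box fully down to store the setting, and let it come back up. Only push and press: pick nothing up, and leave the tools, wood and glue on the bench where they are.

Things in the scene. Friction and masses are not known exactly. Their poses are not given: they have to be found in the camera images.
- dial (a joint): angle (rad) of the flat-lying click-stop dial about the vertical, growing clockwise seen from above. It clicks into a rest every 24 degrees (0.419 rad), at 0, 0.419, 0.838 and so on, and starts in one of rests 0 to 3; end stops just below 0 and just past rest 10. About 5 N at 40 mm from the axis pushes it out of a rest; past half-way to the next it snaps on by itself and stays there.
- dial_center (a point): point on the axis of the black dial (110 mm diameter), on its top, 70 mm above the bench. A 4 mm disc (top 50 mm above the bench) carries a raised part 20 mm thick, with a wedge-shaped cut-out of 110 degrees, open upwards and to the rim, reaching in to a hub of 16 mm radius; a fingertip fits in. Fixed grey housing below, 136 x 136 x 45 mm, a white tick per click.
- dial_push (a point): point on the upright wall of the cut-out that a fingertip pushes to turn the dial clockwise: 40 mm from the axis, 60 mm above the bench, half-way up the wall. The wall is a plane through the axis; the cut-out extends from it 110 degrees counter-clockwise (seen from above). The wall at its other end turns the dial back. Turns with the dial.
- dial_mark (a point): outer part of the white index line on the dial's top face, opposite the middle of the cut-out, 50 mm from the axis, 70 mm above the bench; it turns with the dial.
- store_top (a point): centre of the top of the black round push button (36 mm in diameter) on a separate fixed grey box, 75 x 75 x 40 mm, to the left or right of the dial; it is pressed straight down.
- store (a joint): how far the button is pressed (m): 0 up, 0.006 fully down, about 5 N there; springs back when let go.
- mallet: loose wooden mallet lying on the bench, 310 mm long, head 75 x 130 x 60 mm; origin under its middle
- chisel: loose wood chisel lying flat, 270 mm long, 31 mm thick at most; origin under its middle
- square: loose try square lying flat, stock 130 mm along its y, blade reaching 108 mm along its x, 20 mm high; origin under the stock's middle
- rail: loose beech rail with a tenon, 175 x 50 x 30 mm, long axis x; origin under its middle
- stone: loose sharpening stone on a wooden base, 170 x 60 x 32 mm, long axis x; origin under its middle
- tape: loose tape measure, 65 x 38 x 60 mm high; origin under its middle
- glue: loose white glue bottle, 60 mm in diameter, 150 mm tall; origin under its middle
There are look-alikes about, which are no part of the job. What is shaped like the part that bears store_top but yellow is not meant.

How it is judged (in metres and radians):
On the way, in this order (a step that is already met when the one before it is completed fails the run):
1. the dial rests four clicks clockwise of where it started (distance of dial_mark from where it was at the start of the episode between 0.0688 and 0.0793 m and value of joint dial above 1.508 rad and value of joint store below 0.0015 m), for 0.3 s.
2. the button is pressed fully down while the dial stands at four clicks (value of joint store above 0.0048 m and distance of dial_mark from where it was at the start of the episode between 0.0688 and 0.0793 m and value of joint dial above 1.508 rad), for 0.05 s.
At the end, for the whole second after the job is handed in: the dial is at rest four clicks (96 degrees, within 9 degrees) clockwise of its start, and the button, pressed at least 4.8 mm after that, is up again (within 1.5 mm) (all of step 1 and velocity of joint dial between -0.05 and 0.05 rad/s); the robot touches nothing.
It fails at once if a tool, the wood, the tape or the glue is lifted or moved by more than 20 mm (distance of any of mallet, chisel, square, rail, stone, tape, glue from where it was at the start of the episode above 0.02 m).
It also fails if it takes over 64 s, if anything falls off the work surface, if the arm or the gripper's body presses on something with over 40 N, if the wrist force passes 120 N, or if a joint passes its speed limit or range.

## Robot

A 6-joint arm with a two-finger parallel gripper is mounted at the origin on the work surface. World frame = base frame: x ahead of the robot, y to its left, z up, the work surface at z = 0. Lengths are in mm, angles in rad, forces in N, time in s.
With the tool pointing down it reaches from about 275 to 1000 mm from the base axis. Payload 8.4 kg.
Tool frame: the origin (TCP) lies at the very end of the fingers, on their centre line; the grasp point (between the pads) lies 19 mm behind it; z points along the fingers, y is the direction in which the jaws open and shut (so a half turn about z gives the same grasp; the last joint's range is limited). The gripper opens to 85 mm and grips with 20 to 120 N. Pads are 22 mm wide; open, the fingers measure 114 mm over their backs; the gripper's body (76 mm by 85 mm) begins 54 mm behind the grasp point. The pads swing forward as they close: fully open they stand 13 mm farther back than shut.
Start: joints at [1.321, 0.353, 1.633, -0, 1.155, -0.002], TCP at [153.293, 605.912, 199.481] pointing down, gripper open.
Joint ranges: [-2.63, 2.63], [-0.92, 2.1], [0.06, 2.66], [-1.3, 4.44], [0, 2.69], [-3.02, 3.02]. Speed limits (rad/s): [2.22, 2.22, 2.79, 3.14, 3.14, 3.14].

## Interface

Orientations are given as [roll, pitch, yaw] about the fixed x, y, z axes, in that order (R = Rz(yaw) Ry(pitch) Rx(roll)).
In Python, from rig import r gives the robot as it stands.
- The arm moves only by the tool move_arm, never from a script. Its argument "increments" is a list of rows, each an object of numbers: "tx", "ty", "tz": the shift along the tool's x, y, z in cm; "rx", "ry", "rz": the turn, a rotation vector about the tool's x, y, z in degrees; "gripper": the gripper's target within -1 to 1 (fully open at 1, half-way at 0, shut at -1). A call has 1 to 12 rows; each row shifts and turns the commanded pose from where the row before left it, along the tool's axes as they then stand; what a row does not reach is not made up. A row lasts 1/10 s, in which the tool goes at most 50 mm and 8.59 degrees, less where a joint would pass 70% of its speed; a pose out of reach is approached as far as the arm can. A call is refused whole if a number of a shift passes 5 or a number of a turn 8.59, either way. A call with a gripper value outside its range is refused whole. The fingers move at their own pace and stop on an object; "squeeze" is the grip in N (left out, the last holds). Time passes only in rows, so rows that do not move let the fingers close. It gives the time, the measured TCP pose, the force and the opening at its end, in the units of the state.
- r.sense(): the state, without advancing time (a new reading comes with each control period).
- r.grab_frame(name): name is "scene" or "top"; returns (picture, depth): 384x512x3 uint8, red, green, blue; 384x512 float32, mm along the optical axis (not along the pixel's ray), 0 where there is no reading.
- r.camera_model(name): a dict with "fx", "fy", "cx", "cy" (pixels), "R" (3x3) and "t" (3): a world point X has camera coordinates R X + t. Camera axes: x right, y down, z forward; pixel columns grow to the right and rows downward; lengths in mm; the calibration is good to about 2 mm. A picture is of the moment at which its call begins. camera_model takes no time and is no camera call.
- r.sign_off(): hands the job in, once; it reports no verdict.
Trained networks look in the newest picture that a camera, given by its name, has taken for a name from the list of things; names that differ only in an ending like _2 or _b are one class to them, and where a whole thing is asked for, a point or a joint stands for the part that bears it (a point fixed in the world has none). Each returns a list of dicts, best first, with "confidence" (0 to 1); they miss things now and then, are a little off and sometimes report something else, mostly with a low value. They report only what shows in the picture. A call takes as long as a camera call. They do not tell look-alikes from the thing itself.
- r.cut_out(query, camera): "mask" (384x512 bool, what is visible of it) and "bbox" ([left, top, right, bottom] in pixels, round what is visible of it).
- r.place_of(query, camera): "location" ([row, column] in pixels: a listed point, or the origin of a listed thing).
The state is a dict: "clock": time; "qpos": joint angles; "qvel": joint speeds; "joint_efforts": joint torques, N m; "eef_pos": TCP position; "tcp_rot": TCP orientation; "contact_force": force on the tool from outside, world axes, zero at the start; "wrist_torque": the same for the moment, N m; "opening": opening from 0.0 (shut) to 1.0 (fully open).
Only numpy, scipy, OpenCV 4.12 (cv2) and the standard library are available. Lean on these libraries where they do the work, as an engineer would, in place of code of your own. Each camera call takes 0.05 s, during which the arm holds its last target. There are 200 camera calls.

## Working session

There is one attempt and no reset: what is moved stays moved. The work goes in short steps, Python scripts to look and compute and a tool call to move; the robot and the scene stay as the last step left them, time stands still between calls to the robot, and variables do not carry over. Pictures are saved under pics/ and viewed, about 8 in all and at most 12, crops included, and the job is handed in when it is done.

Besides the shell and the picture viewer there is one more tool, called after "Call:" as name(argument=value, ...), one argument or row to a line, values as JSON. move_arm: Moves the arm, as the interface text tells. Its arguments: {"type":"object","properties":{"increments":{"type":"array","items":{"type":"object","properties":{"tx":{"type":"number"},"ty":{"type":"number"},"tz":{"type":"number"},"rx":{"type":"number"},"ry":{"type":"number"},"rz":{"type":"number"},"gripper":{"type":"number"}}}},"squeeze":{"type":"number"}},"required":["increments"]}

```bash
mkdir -p pics; cat > h.py <<'E'
import numpy as np, cv2
from rig import r
def px2w(cam,row,col,z=None,depth=None):
    m=r.camera_model(cam);R=np.array(m["R"]);t=np.array(m["t"])
    d=np.array([(col-m["cx"])/m["fx"],(row-m["cy"])/m["fy"],1.])
    c=-R.T@t; w=R.T@d
    return c+w*((z-c[2])/w[2] if depth is None else depth)
def w2px(cam,X):
    m=r.camera_model(cam);p=np.array(m["R"])@np.array(X,float)+np.array(m["t"])
    return m["fy"]*p[1]/p[2]+m["cy"],m["fx"]*p[0]/p[2]+m["cx"]
def save(img,n): cv2.imwrite("pics/"+n,img[:,:,::-1])
E
python3 - <<'E'
from h import *
s=r.sense();print(s["clock"],s["eef_pos"],s["tcp_rot"])
a,d=r.grab_frame("top");b,e=r.grab_frame("scene")
save(a,"top0.png");save(b,"scene0.png")
np.savez("f0.npz",a=a,d=d,b=b,e=e)
for q,z in [("dial_center",70),("dial_push",60),("dial_mark",70),("store_top",None)]:
  for cam,D in(("top",d),("scene",e)):
    for o in r.place_of(q,cam)[:3]:
        R,C=o["location"];dp=D[int(R),int(C)]
        print(q,cam,round(o["confidence"],2),np.round([R,C]),np.round(px2w(cam,R,C,depth=dp)), np.round(px2w(cam,R,C,z=z)) if z else "")
E
```

```text
0.0 [153.15736558 605.40195851 198.75922269] [-3.14019784e+00 -1.27800493e-05  2.89380881e+00]
dial_center top 0.79 [153. 267.] [625. -14.  68.] [625. -14.  70.]
dial_center scene 0.89 [220. 277.] [627. -16.  69.] [627. -17.  70.]
dial_center scene 0.41 [125. 240.] [250. 368.  25.] [280. 324.  70.]
dial_push top 0.57 [154. 252.] [626.  25.  57.] [625.  25.  60.]
dial_push scene 0.94 [213. 284.] [632.  23.  69.] [629.  29.  60.]
dial_mark top 0.66 [143. 277.] [652. -43.  71.] [652. -43.  70.]
dial_mark scene 0.84 [229. 282.] [655. -36.  67.] [656. -38.  70.]
store_top top 0.71 [199. 164.] [496. 262.  63.] 
store_top top 0.6 [249. 180.] [362. 212.  62.] 
store_top scene 0.52 [150. 247.] [371. 222.  59.] 
store_top scene 0.46 [155. 280.] [491. 256.  65.]
```

```bash
python3 -c "
import cv2,numpy as np
a=cv2.imread('pics/top0.png');cv2.imwrite('pics/top0b.png',cv2.resize(a,(800,600)))"
```

```text
(no output)
```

View pics/top0.png

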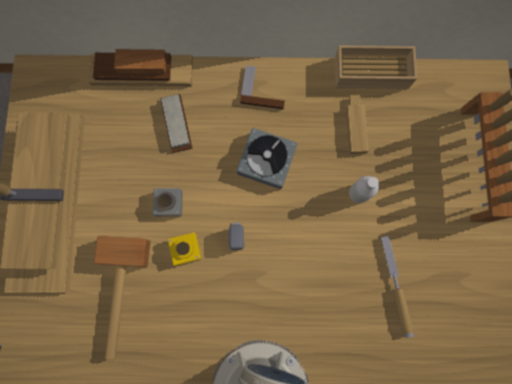

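View pics/scene0.png

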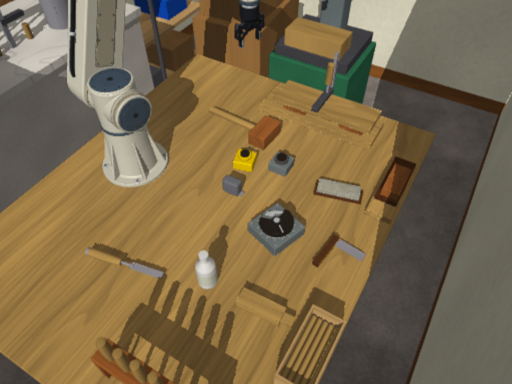

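The candidates for the button are the grey box with a black top at top px (200,166) and the yellow look-alike at (249,182). I choose the grey one. The only dial is at (155,267). I'll check both in one crop.

```bash
python3 - <<'E'
from h import *
f=np.load("f0.npz");a,d,b,e=f["a"],f["d"],f["b"],f["e"]
c1=cv2.resize(a[120:195,230:305],(400,400),interpolation=cv2.INTER_CUBIC)
c2=cv2.resize(b[195:255,245:305],(400,400),interpolation=cv2.INTER_CUBIC)
save(np.hstack([c1,c2]),"crop1.png")
# top points from depth, both cameras
for cam,D,I in(("top",d,a),("scene",e,b)):
    m=r.camera_model(cam);R=np.array(m["R"]);t=np.array(m["t"])
    v,u=np.mgrid[:384,:512];P=np.stack([(u-m["cx"])/m["fx"]*D,(v-m["cy"])/m["fy"]*D,D],-1)
    W=(P-t)@R
    print(cam,"cam pos",np.round(-R.T@t))
    g=W[...,2]
    k=(np.hypot(W[...,0]-625,W[...,1]+15)<75)&(g>61)&(g<80)
    pts=W[k];print("raised top z",np.median(pts[:,2]),"n",len(pts))
    (cx,cy),rad=cv2.minEnclosingCircle(pts[:,:2].astype(np.float32));print("circle",cx,cy,rad)
    w=(I.min(-1)>170)&k; q=W[w][:,:2]; print("white n",len(q), q.mean(0) if len(q) else "")
    k=(np.hypot(W[...,0]-494,W[...,1]-260)<60)&(g>30)
    pts=W[k];print("box z hist",np.percentile(pts[:,2],[5,50,90,98]))
    kb=k&(I.max(-1)<70);print("black",W[kb].mean(0),kb.sum())
    kb=k&(g>50);print("high",W[kb].mean(0),kb.sum(),"box",W[k].mean(0))
    # annular profile
    A=np.degrees(np.arctan2(W[...,1]+15,W[...,0]-625));rr=np.hypot(W[...,0]-625,W[...,1]+15)
    print([(an,int(np.median(g[(rr>28)&(rr<48)&(abs(A-an)<5)])) if ((rr>28)&(rr<48)&(abs(A-an)<5)).any() else 0) for an in range(-175,180,10)])
E
```

```text
top cam pos [ 293.   18. 1236.]
raised top z 68.90008341326953 n 913
circle 622.5104370117188 -15.554250717163086 56.95665740966797
white n 0 
box z hist [35.20821143 40.90627408 60.76829688 64.11170342]
black [494.80113949 258.88976659  61.11934511] 126
high [494.36675599 258.04456513  57.43669508] 232 box [493.48424484 257.10242629  45.2778475 ]
[(-175, 49), (-165, 50), (-155, 69), (-145, 69), (-135, 68), (-125, 69), (-115, 68), (-105, 69), (-95, 69), (-85, 68), (-75, 68), (-65, 69), (-55, 68), (-45, 69), (-35, 68), (-25, 67), (-15, 68), (-5, 69), (5, 69), (15, 69), (25, 67), (35, 69), (45, 68), (55, 68), (65, 69), (75, 68), (85, 65), (95, 48), (105, 49), (115, 48), (125, 50), (135, 49), (145, 48), (155, 47), (165, 48), (175, 50)]
scene cam pos [ 985. -757. 1163.]
raised top z 71.11758907996543 n 604
circle 625.1876220703125 -16.50274085998535 56.47740936279297
white n 0 
box z hist [33.25829775 42.27498033 62.05027793 65.53596124]
black [499.81834057 255.76168988  57.78304887] 98
high [497.74323263 254.31909966  58.15821421] 105 box [500.11598348 249.02015481  45.66928731]
[(-175, 0), (-165, 70), (-155, 72), (-145, 70), (-135, 71), (-125, 72), (-115, 72), (-105, 70), (-95, 70), (-85, 72), (-75, 72), (-65, 71), (-55, 70), (-45, 71), (-35, 71), (-25, 71), (-15, 71), (-5, 71), (5, 72), (15, 70), (25, 70), (35, 69), (45, 70), (55, 70), (65, 71), (75, 70), (85, 70), (95, 51), (105, 50), (115, 51), (125, 51), (135, 51), (145, 51), (155, 52), (165, 50), (175, 53)]
```

View pics/crop1.png

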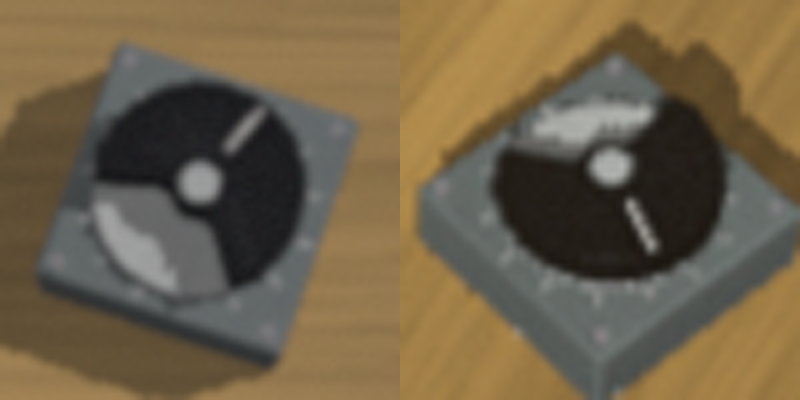

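The crop confirms the dial. Its cut-out wall points to world +y (about 87°) and its index line to about -39°. The grey-box button is at about (496,258,63). I'll approach above the cut-out with the gripper shut.

Call:
move_arm(
  increments=[
    {"tx":-3.2,"ty":-2.5,"gripper":-1},
    {"tx":-3.2,"ty":-2.5,"gripper":-1},
    {"tx":-3.2,"ty":-2.5,"gripper":-1},
    {"tx":-3.2,"ty":-2.5,"gripper":-1},
    {"tx":-3.2,"ty":-2.5,"gripper":-1},
    {"tx":-3.2,"ty":-2.5,"gripper":-1},
    {"tx":-3.2,"ty":-2.5,"gripper":-1},
    {"tx":-3.2,"ty":-2.5,"gripper":-1},
    {"tx":-3.2,"ty":-2.5,"gripper":-1},
  ],
)

```text
invalid input
```

Call:
move_arm(
  increments=[
    {"tx":-3.2,"ty":-2.5,"gripper":-1},
    {"tx":-3.2,"ty":-2.5,"gripper":-1},
    {"tx":-3.2,"ty":-2.5,"gripper":-1},
    {"tx":-3.2,"ty":-2.5,"gripper":-1},
    {"tx":-3.2,"ty":-2.5,"gripper":-1},
    {"tx":-3.2,"ty":-2.5,"gripper":-1},
    {"tx":-3.2,"ty":-2.5,"gripper":-1},
    {"tx":-3.2,"ty":-2.5,"gripper":-1},
    {"tx":-3.2,"ty":-2.5,"gripper":-1},
    {"rz":-5},
    {"rz":-5.5},
    {},
  ],
)

```text
invalid input
```

```bash
cat >> h.py <<'E'
def delta(target,yaw_deg):
    from scipy.spatial.transform import Rotation as Ro
    s=r.sense();T=Ro.from_euler("xyz",s["tcp_rot"])
    d=T.inv().apply(np.array(target)-np.array(s["eef_pos"]))/10
    g=Ro.from_euler("xyz",[180,0,yaw_deg],degrees=True)
    print("clock",s["clock"],"pos",np.round(s["eef_pos"],1),"rot",np.round(np.degrees(s["tcp_rot"]),1),"F",np.round(s["contact_force"],1),"open",s["opening"])
    print("shift cm",np.round(d,2),"turn deg",np.round((T.inv()*g).as_rotvec(degrees=True),1))
E
python3 -c "
from h import *
delta([600.8,20.3,57],177)"
```

```text
clock 0.5 pos [153.3 605.9 199.5] rot [-180.     0.   165.8] F [-0.5  0.5 -0.3] open 0.9999843889143561
shift cm [-57.74 -45.79  14.25] turn deg [ -0.    0.  -11.2]
```

Call:
move_arm(
  increments=[
    {"tx":-3.2,"ty":-2.5,"tz":0,"rx":0,"ry":0,"rz":0,"gripper":-1},
    {"tx":-3.2,"ty":-2.5,"tz":0,"rx":0,"ry":0,"rz":0,"gripper":-1},
    {"tx":-3.2,"ty":-2.5,"tz":0,"rx":0,"ry":0,"rz":0,"gripper":-1},
    {"tx":-3.2,"ty":-2.5,"tz":0,"rx":0,"ry":0,"rz":0,"gripper":-1},
    {"tx":-3.2,"ty":-2.5,"tz":0,"rx":0,"ry":0,"rz":0,"gripper":-1},
    {"tx":-3.2,"ty":-2.5,"tz":0,"rx":0,"ry":0,"rz":0,"gripper":-1},
    {"tx":-3.2,"ty":-2.5,"tz":0,"rx":0,"ry":0,"rz":0,"gripper":-1},
    {"tx":-3.2,"ty":-2.5,"tz":0,"rx":0,"ry":0,"rz":0,"gripper":-1},
    {"tx":-3.2,"ty":-2.5,"tz":0,"rx":0,"ry":0,"rz":0,"gripper":-1},
  ],
  squeeze=40,
)

```text
clock: 1.4
eef_pos: [378.2, 315.8, 199.7]
tcp_rot: [3.141, 0.0, 2.894]
contact_force: [0.5, 0.8, -0.2]
opening: 0.001
```

Call:
move_arm(
  increments=[
    {"tx":-3.2,"ty":-2.6,"tz":0,"rx":0,"ry":0,"rz":0,"gripper":-1},
    {"tx":-3.2,"ty":-2.6,"tz":0,"rx":0,"ry":0,"rz":0,"gripper":-1},
    {"tx":-3.2,"ty":-2.6,"tz":0,"rx":0,"ry":0,"rz":0,"gripper":-1},
    {"tx":-3.2,"ty":-2.6,"tz":0,"rx":0,"ry":0,"rz":0,"gripper":-1},
    {"tx":-3.2,"ty":-2.6,"tz":0,"rx":0,"ry":0,"rz":0,"gripper":-1},
    {"tx":-3.2,"ty":-2.6,"tz":0,"rx":0,"ry":0,"rz":0,"gripper":-1},
    {"tx":-3.2,"ty":-2.6,"tz":0,"rx":0,"ry":0,"rz":0,"gripper":-1},
    {"tx":-3.2,"ty":-2.6,"tz":0,"rx":0,"ry":0,"rz":0,"gripper":-1},
    {"tx":-3.2,"ty":-2.6,"tz":0,"rx":0,"ry":0,"rz":0,"gripper":-1},
    {"tx":0,"ty":0,"tz":2,"rx":0,"ry":0,"rz":-5.5,"gripper":-1},
    {"tx":0,"ty":0,"tz":3,"rx":0,"ry":0,"rz":-5.5,"gripper":-1},
    {"tx":0,"ty":0,"tz":2,"rx":0,"ry":0,"rz":0,"gripper":-1},
  ],
  squeeze=40,
)

```text
clock: 2.6
eef_pos: [598.6, 19.1, 127.9]
tcp_rot: [-3.142, -0.001, 3.088]
contact_force: [0.6, 0.2, 0.6]
opening: 0.004
```

```bash
python3 -c "
from h import *
delta([600.8,20.3,57],177)
b,e=r.grab_frame('scene');a,d=r.grab_frame('top')
c1=cv2.resize(a[90:200,210:320],(400,400),interpolation=cv2.INTER_CUBIC)
c2=cv2.resize(b[165:265,225:325],(400,400),interpolation=cv2.INTER_CUBIC)
save(np.hstack([c1,c2]),'c2.png')"
```

```text
clock 2.6 pos [598.6  19.1 127.9] rot [-1.800e+02 -1.000e-01  1.769e+02] F [0.6 0.2 0.6] open 0.003955241629578929
shift cm [-0.22  0.13  7.09] turn deg [-0.  -0.1 -0.1]
```

View pics/c2.png

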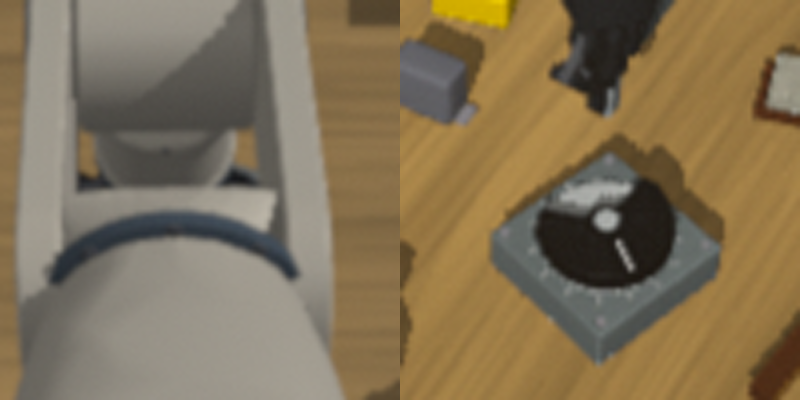

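Call:
move_arm(
  increments=[
    {"tx":-0.2,"ty":0.1,"tz":2.5,"rx":0,"ry":0,"rz":0,"gripper":-1},
    {"tx":0,"ty":0,"tz":2,"rx":0,"ry":0,"rz":0,"gripper":-1},
    {"tx":0,"ty":0,"tz":1,"rx":0,"ry":0,"rz":0,"gripper":-1},
    {"tx":0,"ty":0,"tz":0.8,"rx":0,"ry":0,"rz":0,"gripper":-1},
    {"tx":0,"ty":0,"tz":0.7,"rx":0,"ry":0,"rz":0,"gripper":-1},
    {"tx":0,"ty":0,"tz":0,"rx":0,"ry":0,"rz":0,"gripper":-1},
  ],
)

```text
clock: 3.3
eef_pos: [601.1, 20.6, 59.3]
tcp_rot: [-3.142, -0.0, 3.086]
contact_force: [-0.6, 0.5, 0.2]
opening: -0.0
```

```bash
python3 -c "
from h import *
delta([600.8,20.3,57],177)
b,e=r.grab_frame('scene')
save(cv2.resize(b[185:260,240:315],(500,500),interpolation=cv2.INTER_CUBIC),'c3.png')"
```

```text
clock 3.3 pos [601.1  20.6  59.3] rot [-180.    -0.   176.8] F [-0.6  0.5  0.2] open -0.00011820866625944328
shift cm [ 0.03 -0.03  0.23] turn deg [-0.  -0.  -0.2]
```

View pics/c3.png

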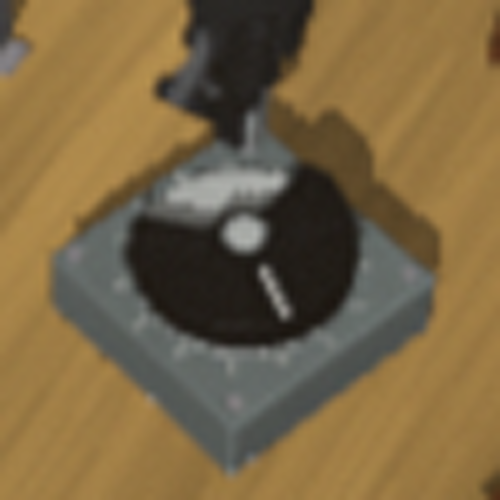

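```bash
python3 -c "
from h import *
print(w2px('scene',[601.1,20.6,59.3]),w2px('scene',[625,-16,70]))
s=r.sense();print(s['eef_pos'],s['clock'])
b,e=r.grab_frame('scene')
for row in range(196,218,2): print(row,[tuple(np.round(px2w('scene',row,c,depth=e[row,c])).astype(int)) for c in (268,272,276,280)])
save(cv2.resize(b[185:245,245:305],(500,500),interpolation=cv2.INTER_CUBIC),'c4.png')"
```

```text
(np.float64(211.34651154308332), np.float64(275.14356521733237)) (np.float64(219.96986076897494), np.float64(276.30925448631587))
[601.34901131  20.56158279  59.76922137] 3.35
196 [(np.int64(600), np.int64(-31), np.int64(190)), (np.int64(593), np.int64(9), np.int64(145)), (np.int64(610), np.int64(2), np.int64(162)), (np.int64(614), np.int64(24), np.int64(142))]
198 [(np.int64(602), np.int64(-35), np.int64(186)), (np.int64(610), np.int64(-23), np.int64(179)), (np.int64(609), np.int64(7), np.int64(147)), (np.int64(567), np.int64(124), np.int64(1))]
200 [(np.int64(604), np.int64(-38), np.int64(181)), (np.int64(611), np.int64(-25), np.int64(171)), (np.int64(609), np.int64(6), np.int64(138)), (np.int64(570), np.int64(118), np.int64(-2))]
202 [(np.int64(540), np.int64(83), np.int64(5)), (np.int64(611), np.int64(-24), np.int64(161)), (np.int64(606), np.int64(12), np.int64(120)), (np.int64(578), np.int64(103), np.int64(7))]
204 [(np.int64(544), np.int64(77), np.int64(2)), (np.int64(595), np.int64(8), np.int64(107)), (np.int64(606), np.int64(14), np.int64(108)), (np.int64(580), np.int64(100),
[... 420 characters left out ...]
p.int64(49)), (np.int64(586), np.int64(26), np.int64(51)), (np.int64(598), np.int64(32), np.int64(52)), (np.int64(606), np.int64(46), np.int64(42))]
212 [(np.int64(578), np.int64(13), np.int64(49)), (np.int64(589), np.int64(21), np.int64(48)), (np.int64(603), np.int64(24), np.int64(53)), (np.int64(612), np.int64(35), np.int64(48))]
214 [(np.int64(584), np.int64(3), np.int64(53)), (np.int64(595), np.int64(11), np.int64(52)), (np.int64(606), np.int64(18), np.int64(51)), (np.int64(616), np.int64(27), np.int64(48))]
216 [(np.int64(587), np.int64(-3), np.int64(52)), (np.int64(599), np.int64(4), np.int64(52)), (np.int64(616), np.int64(-2), np.int64(69)), (np.int64(628), np.int64(3), np.int64(72))]
```

View pics/c4.png

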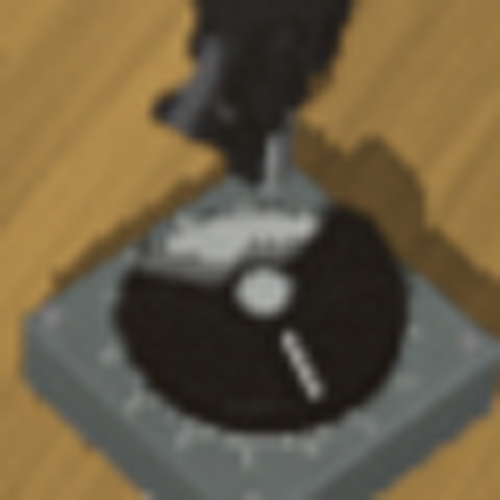

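```bash
python3 -c "
from h import *
for z in (57,70,98,128,170): print(z,np.round(w2px('scene',[599,19.5,z]),1))
s=r.sense();print(s['eef_pos'],s['qpos'],s['clock'],s['opening'])
b,e=r.grab_frame('scene')
for row in range(192,216,1): print(row,[int(px2w('scene',row,c,depth=e[row,c])[2]) for c in range(262,288,2)])
"
```

```text
57 [211.7 274.4]
70 [209.3 274.5]
98 [203.9 274.8]
128 [198.  275.1]
170 [189.3 275.6]
[601.56541984  20.55315485  60.03043254] [ 3.16840551e-02  4.78914518e-01  1.79328092e+00 -4.89765627e-05
  8.68706483e-01 -1.48328128e+00] 3.4 -0.0025082162573236916
192 [-2, 1, -1, 198, 200, 206, 197, 184, 186, 171, 162, -1, 4]
193 [0, 1, 2, 195, 194, 199, 191, 181, 178, 171, 2, 1, 0]
194 [-2, -1, 1, 197, 193, 158, 183, 170, 176, 160, 1, 0, 1]
195 [-4, 0, 181, 190, 190, 152, 159, 157, 167, 143, -5, -1, 5]
196 [5, 189, 189, 189, 182, 143, 148, 160, 166, 139, 1, 2, 5]
197 [4, 185, 188, 187, 180, 145, 144, 151, 163, 134, 0, 4, 0]
198 [4, 184, 184, 183, 186, 177, 148, 150, 140, 1, 0, 2, -2]
199 [-1, 182, 182, 183, 187, 179, 1162, 142, 139, 0, 2, 0, 0]
200 [-1, 2, 180, 185, 181, 171, 159, 136, 135, 2, 0, 0, 1]
201 [3, -1, 2, 181, 181, 166, 153, 129, 125, 1, 1, 2, 0]
202 [1, 3, 1, 0, 167, 160, 150, 121, 120, 3, 6, 2, 1]
203 [4, 4, 4, 0, 0, 114, 141, 119, 110, -2, 0, 1, 1]
204 [0, 4, 1, 5, -1, 108, 111, 108, 112, 3, 1, 3, 3]
205 [-1, 2, 3, 1, 4, 102, 103, 104, 106, 1162, 4, 1, 0]
206 [2, 2, 0, -1, 1, 49, 102, 105, 98, 47, 2, 1, 3]
207 [1, 4, 0, 0, 45, 46, 43, 90, 51, 48, 47, 0, 2]
208 [2, 0, 4, 43, 49, 44, 46, 45, 50, 48, 44, 41, 2]
209 [2, 0, 0, 48, 49, 49, 46, 49, 43, 47, 48, 48, 68]
210 [0, 1, 44, 45, 44, 52, 47, 52, 51, 48, 48, 72, 70]
211 [0, 45, 48, 47, 51, 52, 53, 53, 54, 55, 48, 72, 73]
212 [43, 46, 52, 50, 51, 48, 56, 48, 52, 54, 69, 68, 71]
213 [46, 42, 48, 48, 51, 52, 55, 47, 53, 52, 1162, 66, 66]
214 [48, 52, 51, 47, 52, 50, 58, 52, 50, 51, 70, 66, 73]
215 [47, 54, 53, 53, 53, 50, 55, 51, 48, 72, 66, 70, 69]
```

The image depth puts the fingertip at z≈95, while the reported TCP is z≈60. I trust the picture over the reading here, so I'll go down in small steps, checking the force and the picture.

Call:
move_arm(
  increments=[
    {"tx":0,"ty":0,"tz":0.7,"rx":0,"ry":0,"rz":0,"gripper":-1},
    {"tx":0,"ty":0,"tz":0,"rx":0,"ry":0,"rz":0,"gripper":-1},
    {"tx":0,"ty":0,"tz":0,"rx":0,"ry":0,"rz":0,"gripper":-1},
  ],
)

```text
clock: 3.75
eef_pos: [601.0, 20.5, 52.3]
tcp_rot: [-3.142, -0.0, 3.086]
contact_force: [-0.0, 0.4, -0.3]
opening: -0.002
```

```bash
cat >> h.py <<'E'
def tip(lo=60):
    b,e=r.grab_frame('scene')
    m=r.camera_model('scene');R=np.array(m["R"]);t=np.array(m["t"])
    v,u=np.mgrid[:384,:512];W=(np.stack([(u-m["cx"])/m["fx"]*e,(v-m["cy"])/m["fy"]*e,e],-1)-t)@R
    return b,W
E
python3 -c "
from h import *
s=r.sense();print(s['eef_pos'],s['qpos'],s['clock'],s['contact_force'])
b,W=tip()
for row in range(200,216,1): print(row,W[row,268:284:2,2].astype(int))
"
```

```text
[601.01320524  20.52099098  52.31740702] [ 3.16359875e-02  4.89334818e-01  1.79756407e+00  8.77357547e-07
  8.55095032e-01 -1.48333146e+00] 3.75 [-0.03358289  0.38199779 -0.32623878]
200 [182 178 168 139 142 134   0   3]
201 [177 174 159 151 132 132   0   1]
202 [176 177 160 149 128 119   4   0]
203 [168 167 154 142 115 116   0   0]
204 [  0   6 144 138 111 112  -2   2]
205 [   1    0  101 1162  109  103   46   -1]
206 [  0  -1 101 105 101  95  45   1]
207 [ 5 46 46 97 93 92 41 45]
208 [50 45 40 46 87 48 45 44]
209 [43 45 45 48 44 44 41 39]
210 [45 40 51 54 48 49 46 48]
211 [48 51 51 50 54 49 47 53]
212 [55 49 47 53 51 50 50 68]
213 [53 50 48 48 56 50 50 71]
214 [51 54 45 51 50 47 46 72]
215 [48 54 53 53 48 47 73 70]
```

Call:
move_arm(
  increments=[
    {"tx":0,"ty":0,"tz":0.8,"rx":0,"ry":0,"rz":0,"gripper":-1},
    {"tx":0,"ty":0,"tz":0.7,"rx":0,"ry":0,"rz":0,"gripper":-1},
    {"tx":0,"ty":0,"tz":0,"rx":0,"ry":0,"rz":0,"gripper":-1},
    {"tx":0,"ty":0,"tz":0,"rx":0,"ry":0,"rz":0,"gripper":-1},
  ],
)

```text
clock: 4.2
eef_pos: [600.8, 20.6, 37.0]
tcp_rot: [-3.142, -0.001, 3.086]
contact_force: [0.5, 0.1, 0.7]
opening: 0.004
```

```bash
python3 -c "
from h import *
s=r.sense();print(s['eef_pos'],s['clock'],s['contact_force'])
b,W=tip()
for row in range(203,217,1): print(row,W[row,268:284:2,2].astype(int))
save(cv2.resize(b[185:245,245:305],(500,500),interpolation=cv2.INTER_CUBIC),'c5.png')"
```

```text
[600.81816777  20.56548507  37.00554326] 4.2 [0.51647685 0.0865364  0.70657782]
203 [162 163 153 124 124 111   3   3]
204 [163 160 149 125 120 114   5  -1]
205 [161 155 143 129 113  97  42   2]
206 [155 148 140 125 103  95  44   0]
207 [  2 143 135 116  93  90  44  48]
208 [46 44 86 93 90 84 48 45]
209 [47 43 83 87 81 79 43 46]
210 [45 42 52 81 76 48 47 49]
211 [46 55 48 50 75 50 50 51]
212 [51 49 51 50 52 50 50 72]
213 [  50   49   50 1162   48   51   54   71]
214 [50 49 52 46 51 52 52 72]
215 [51 51 52 54 49 53 71 72]
216 [50 54 51 72 73 76 67 72]
```

View pics/c5.png

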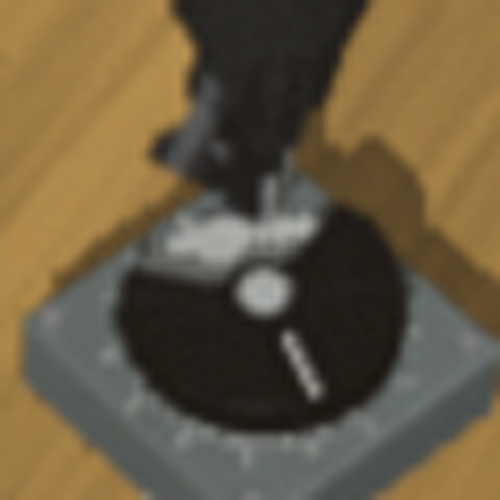

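Call:
move_arm(
  increments=[
    {"tx":0,"ty":0,"tz":0.5,"rx":0,"ry":0,"rz":0,"gripper":-1},
    {"tx":0,"ty":0,"tz":0.4,"rx":0,"ry":0,"rz":0,"gripper":-1},
    {"tx":0,"ty":0,"tz":0.4,"rx":0,"ry":0,"rz":0,"gripper":-1},
    {"tx":0,"ty":0,"tz":0,"rx":0,"ry":0,"rz":0,"gripper":-1},
    {"tx":0,"ty":0,"tz":0,"rx":0,"ry":0,"rz":0,"gripper":-1},
  ],
)

```text
clock: 4.75
eef_pos: [601.1, 20.5, 24.3]
tcp_rot: [-3.142, -0.0, 3.086]
contact_force: [0.2, 0.1, 0.4]
opening: -0.0
```

```bash
python3 -c "
from h import *
s=r.sense();print(s['eef_pos'],s['clock'],s['contact_force'])
b,W=tip()
for row in range(203,217,1): print(row,W[row,268:284:2,2].astype(int))
k=(W[...,2]>74)&(W[...,2]<95)&(np.hypot(W[...,0]-600,W[...,1]-20)<40)
print('finger',np.percentile(W[k],[5,50,95],axis=0))
"
```

```text
[601.05112854  20.52755347  24.31686766] 4.75 [0.21767873 0.08373121 0.37453797]
203 [155 146 105 120 126 129 102   1]
204 [156 145 110 111 120 109  94  -1]
205 [153 144 145 110 118 107  47   5]
206 [150 150 132 110 105 102  42   3]
207 [149 149 131 120 104  86  42  45]
208 [148 144 128 114  88  84  41  44]
209 [ 47 135 122 107  84  82  50  49]
210 [ 45  42 111 102  81  72  44  48]
211 [43 46 69 77 74 70 54 48]
212 [53 50 65 71 74 63 47 72]
213 [51 50 52 65 63 51 49 69]
214 [47 49 51 54 50 45 49 70]
215 [52 49 52 50 52 49 73 68]
216 [52 49 49 69 74 69 69 66]
finger [[606.25772046  -3.74710959  74.31959059]
 [611.01708269  13.69061492  80.6854236 ]
 [631.82646085  30.30204515  88.72553338]]
```

Call:
move_arm(
  increments=[
    {"tx":-0.7,"ty":0,"tz":0.3,"rx":0,"ry":0,"rz":0,"gripper":-1},
    {"tx":-0.7,"ty":0,"tz":0,"rx":0,"ry":0,"rz":0,"gripper":-1},
    {"tx":-0.51,"ty":0.12,"tz":0,"rx":0,"ry":0,"rz":8,"gripper":-1},
    {"tx":-0.51,"ty":0.12,"tz":0,"rx":0,"ry":0,"rz":8,"gripper":-1},
    {"tx":-0.51,"ty":0.12,"tz":0,"rx":0,"ry":0,"rz":8,"gripper":-1},
    {"tx":-0.51,"ty":0.12,"tz":0,"rx":0,"ry":0,"rz":8,"gripper":-1},
    {"tx":-0.51,"ty":0.12,"tz":0,"rx":0,"ry":0,"rz":8,"gripper":-1},
    {"tx":0,"ty":0,"tz":0,"rx":0,"ry":0,"rz":0,"gripper":-1},
  ],
)

```text
clock: 5.6
eef_pos: [642.0, 16.9, 21.6]
tcp_rot: [3.141, 0.001, 2.385]
contact_force: [0.3, 0.7, -0.3]
opening: -0.001
```

```bash
cat >> h.py <<'E'
C=np.array([625.,-16.])
def mark(b,plain=True):
    # white index line pixels on the dial top, projected to z=70
    out=[]
    for v in range(200,245):
        for u in range(250,305):
            X=px2w('scene',v,u,z=70);d=X[:2]-C
            if 30<np.hypot(*d)<52 and b[v,u].min()>85: out.append([np.degrees(np.arctan2(d[1],d[0])),np.hypot(*d),b[v,u].mean()])
    out=np.array(out); return out
E
python3 -c "
from h import *
s=r.sense();print(s['eef_pos'],np.degrees(s['tcp_rot']),s['clock'],s['contact_force'])
b,W=tip()
print(np.round(mark(np.load('f0.npz')['b'])).astype(int).tolist());print(np.round(mark(b)).astype(int).tolist())
print([ (round(o['confidence'],2),np.round(px2w('scene',*o['location'],z=70))) for o in r.place_of('dial_mark','scene')[:2]])
save(cv2.resize(b[185:245,245:305],(500,500),interpolation=cv2.INTER_CUBIC),'c6.png')"
```

```text
[641.96338968  16.93516963  21.58030453] [1.79958861e+02 4.55091496e-02 1.36677267e+02] 5.6 [ 0.30121562  0.69737759 -0.26636159]
[[138, 52, 101], [135, 51, 101], [131, 50, 101], [127, 50, 102], [124, 49, 101], [120, 49, 99], [116, 49, 100], [112, 50, 101], [108, 50, 101], [105, 51, 103], [147, 50, 100], [144, 49, 101], [140, 48, 100], [136, 47, 102], [132, 46, 112], [128, 45, 116], [124, 45, 106], [120, 45, 89], [116, 45, 98], [112, 46, 90], [108, 46, 96], [104, 47, 100], [100, 48, 104], [96, 49, 100], [156, 50, 106], [153, 48, 102], [149, 47, 88], [146, 45, 88], [142, 44, 103], [138, 43, 112], [134, 42, 130], [129, 41, 135], [125, 41, 131], [120, 41, 125], [115, 41, 128], [111, 41, 122], [106, 42, 114], [102, 43, 105], [98, 44, 123], [94, 45, 100], [165, 51, 93], [162, 49, 129], [159, 47, 136], [156, 45, 120], [152, 43, 118], [148, 42, 133], [144, 40, 150], [140, 39, 154], [135, 38, 158], [130, 37, 160], [125, 37, 162], [120, 37, 161], [115, 37, 164], [110, 37, 163], [105, 38, 156], [101, 39, 152], [96, 40, 160], [92, 42, 132], [171, 51, 96], [168, 49, 106], [165, 46, 128], [162, 4
[... 786 characters left out ...]
02], [-178, 34, 103], [179, 31, 105], [-172, 32, 96], [-33, 31, 90], [-41, 34, 126], [-36, 35, 108], [-39, 38, 143], [-34, 40, 91], [-41, 42, 126], [-37, 43, 108], [-39, 47, 145], [-40, 50, 108]]Traceback (most recent call last):
  File "<string>", line 5, in <module>
    print(np.round(mark(np.load('f0.npz')['b'])).astype(int).tolist());print(np.round(mark(b)).astype(int).tolist())
                                                                                      ~~~~^^^
  File "h.py", line 30, in mark
    X=px2w('scene',v,u,z=70);d=X[:2]-C
  File "h.py", line 4, in px2w
    m=r.camera_model(cam);R=np.array(m["R"]);t=np.array(m["t"])
ValueError: time passes only in moves, steps and waits
```

```bash
cat >> h.py <<'E'
def mark(b,W=None):
    m=r.camera_model('scene');R=np.array(m["R"]);t=np.array(m["t"])
    v,u=np.mgrid[:384,:512];d=np.stack([(u-m["cx"])/m["fx"],(v-m["cy"])/m["fy"],np.ones(v.shape)],-1)@R
    c=-R.T@t;X=c+d*((70-c[2])/d[...,2:])
    rr=np.hypot(X[...,0]-C[0],X[...,1]-C[1]);A=np.degrees(np.arctan2(X[...,1]-C[1],X[...,0]-C[0]))
    k=(rr>24)&(rr<50)&(b.min(-1)>85)
    h,_=np.histogram(A[k],bins=np.arange(-180,181,5)); print("white by angle",{int(a):int(n) for a,n in zip(np.arange(-180,180,5),h) if n})
E
python3 -c "
from h import *
b,W=tip()
mark(b)
print([ (round(o['confidence'],2),np.round(px2w('scene',*o['location'],z=70))) for o in r.place_of('dial_mark','scene')[:2]])
save(cv2.resize(b[185:245,245:305],(500,500),interpolation=cv2.INTER_CUBIC),'c6.png')"
```

```text
white by angle {-100: 1, -95: 4, -90: 4, -85: 1, 45: 2, 50: 3, 55: 3, 60: 2, 65: 2, 110: 1, 120: 2, 125: 3, 130: 2, 135: 3, 140: 2}
[(0.95, array([621., -60.,  70.]))]
```

View pics/c6.png

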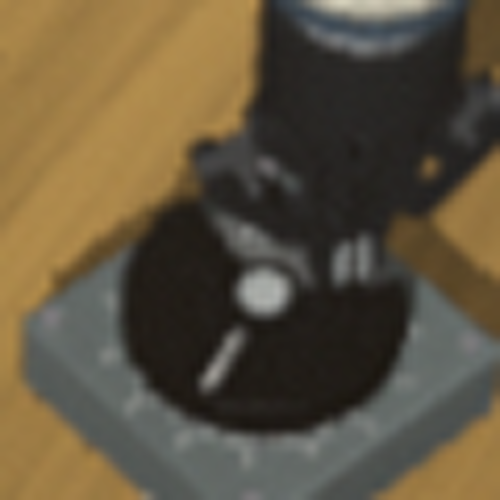

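Call:
move_arm(
  increments=[
    {"tx":-0.51,"ty":0.12,"tz":0,"rx":0,"ry":0,"rz":8,"gripper":-1},
    {"tx":-0.51,"ty":0.12,"tz":0,"rx":0,"ry":0,"rz":8,"gripper":-1},
    {"tx":-0.51,"ty":0.12,"tz":0,"rx":0,"ry":0,"rz":8,"gripper":-1},
    {"tx":-0.51,"ty":0.12,"tz":0,"rx":0,"ry":0,"rz":8,"gripper":-1},
    {"tx":-0.25,"ty":0.07,"tz":0,"rx":0,"ry":0,"rz":4,"gripper":-1},
    {"tx":-0.25,"ty":0.07,"tz":0,"rx":0,"ry":0,"rz":4,"gripper":-1},
    {"tx":-0.25,"ty":0.07,"tz":0,"rx":0,"ry":0,"rz":4,"gripper":-1},
    {"tx":0,"ty":0,"tz":0,"rx":0,"ry":0,"rz":0,"gripper":-1},
  ],
)

```text
clock: 6.55
eef_pos: [659.6, -3.8, 21.5]
tcp_rot: [3.142, 0.0, 1.621]
contact_force: [-1.0, -0.2, 0.4]
opening: 0.001
```

```bash
python3 -c "
from h import *
s=r.sense();print(s['eef_pos'],np.degrees(s['tcp_rot']),s['clock'],s['contact_force'])
b,W=tip()
mark(b)
print([ (round(o['confidence'],2),np.round(px2w('scene',*o['location'],z=70))) for o in r.place_of('dial_mark','scene')[:2]])
save(cv2.resize(b[185:245,245:305],(500,500),interpolation=cv2.INTER_CUBIC),'c7.png')"
```

```text
[659.55881203  -3.76755227  21.49534658] [1.79997143e+02 2.36172657e-03 9.28862473e+01] 6.55 [-1.04196704 -0.23267755  0.35391909]
white by angle {-135: 5, -130: 5, 0: 1, 5: 3, 10: 3, 15: 3, 20: 4, 30: 1}
[(0.62, array([589., -55.,  70.]))]
```

View pics/c7.png

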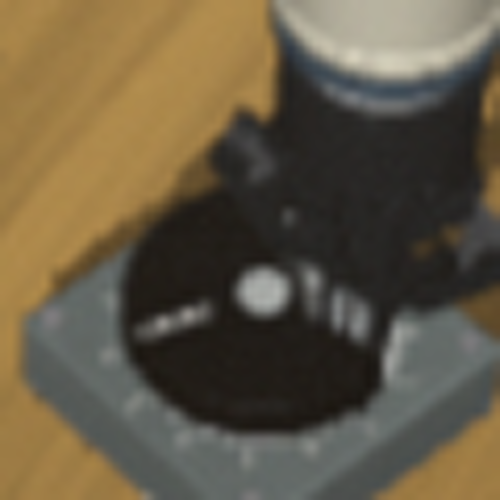

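Mark moved from -38.5° to about -132°, i.e. four clicks. I'll back off, lift out and go above the grey button.

Call:
move_arm(
  increments=[
    {"tx":0.5,"ty":0,"tz":0,"rx":0,"ry":0,"rz":0,"gripper":-1},
    {"tx":0.5,"ty":0,"tz":0,"rx":0,"ry":0,"rz":0,"gripper":-1},
    {"tx":0,"ty":0,"tz":-2,"rx":0,"ry":0,"rz":0,"gripper":-1},
    {"tx":0,"ty":0,"tz":-4,"rx":0,"ry":0,"rz":0,"gripper":-1},
    {"tx":0,"ty":0,"tz":-4,"rx":0,"ry":0,"rz":0,"gripper":-1},
    {"tx":0,"ty":0,"tz":0,"rx":0,"ry":0,"rz":0,"gripper":-1},
  ],
)

```text
clock: 7.25
eef_pos: [662.9, 6.9, 127.6]
tcp_rot: [3.132, 0.0, 1.621]
contact_force: [0.3, 1.2, 0.2]
opening: 0.001
```

Call:
move_arm(
  increments=[
    {"tx":3.25,"ty":-1.9,"tz":0,"rx":0,"ry":0,"rz":0,"gripper":-1},
    {"tx":3.25,"ty":-1.9,"tz":0,"rx":0,"ry":0,"rz":0,"gripper":-1},
    {"tx":3.25,"ty":-1.9,"tz":0,"rx":0,"ry":0,"rz":0,"gripper":-1},
    {"tx":3.25,"ty":-1.9,"tz":0,"rx":0,"ry":0,"rz":0,"gripper":-1},
    {"tx":3.25,"ty":-1.9,"tz":0,"rx":0,"ry":0,"rz":0,"gripper":-1},
    {"tx":3.25,"ty":-1.9,"tz":0,"rx":0,"ry":0,"rz":0,"gripper":-1},
    {"tx":3.25,"ty":-1.9,"tz":0,"rx":0,"ry":0,"rz":0,"gripper":-1},
    {"tx":3.25,"ty":-1.9,"tz":0,"rx":0,"ry":0,"rz":0,"gripper":-1},
    {"tx":0,"ty":0,"tz":0,"rx":0,"ry":0,"rz":0,"gripper":-1},
  ],
)

```text
clock: 8.15
eef_pos: [491.9, 261.7, 121.1]
tcp_rot: [-3.14, -0.001, 1.624]
contact_force: [0.1, -0.5, 0.8]
opening: 0.001
```

```bash
python3 -c "
from h import *
delta([496,258,28],93)
a,d=r.grab_frame('top');b,W=tip();mark(b)
f=np.load('f0.npz')
for cam in('top','scene'): print(cam,[(round(o['confidence'],2),np.round(px2w(cam,*o['location'],z=63))) for o in r.place_of('dial_mark',cam)[:2]])
c1=cv2.resize(a[120:195,230:305],(400,400),interpolation=cv2.INTER_CUBIC)
c2=cv2.resize(b[120:195,240:315],(400,400),interpolation=cv2.INTER_CUBIC)
save(np.hstack([c1,c2]),'c8.png')"
```

```text
clock 8.15 pos [491.9 261.7 121.1] rot [-179.9   -0.    93. ] F [ 0.1 -0.5  0.8] open 0.0007326500956426331
shift cm [-0.4   0.4   9.31] turn deg [-0.1 -0.   0. ]
white by angle {-145: 2, -140: 5, -135: 4, -10: 1, -5: 7, 0: 7, 5: 6, 10: 7, 15: 6, 20: 8, 25: 1, 30: 8, 35: 9, 40: 6, 45: 6, 50: 7, 55: 6, 60: 6, 65: 6, 70: 7, 75: 6, 80: 6, 85: 6, 90: 5, 95: 3}
top [(0.61, array([583., -53.,  63.]))]
scene [(0.81, array([583., -45.,  63.]))]
```

View pics/c8.png

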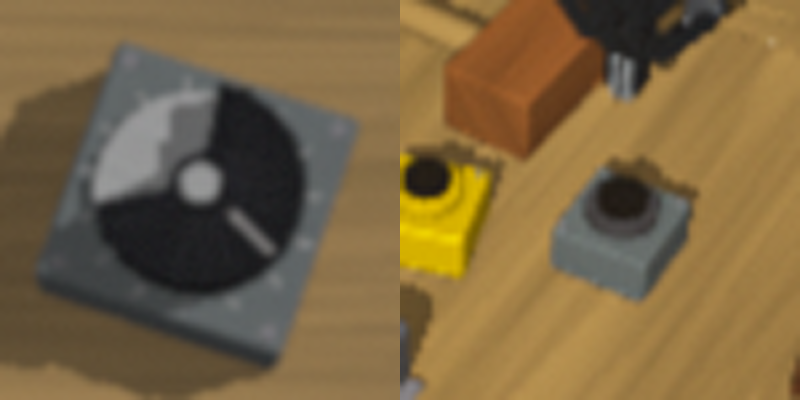

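Call:
move_arm(
  increments=[
    {"tx":-0.4,"ty":0.4,"tz":3,"rx":0,"ry":0,"rz":0,"gripper":-1},
    {"tx":0,"ty":0,"tz":3,"rx":0,"ry":0,"rz":0,"gripper":-1},
    {"tx":0,"ty":0,"tz":1.5,"rx":0,"ry":0,"rz":0,"gripper":-1},
    {"tx":0,"ty":0,"tz":0.7,"rx":0,"ry":0,"rz":0,"gripper":-1},
    {"tx":0,"ty":0,"tz":0,"rx":0,"ry":0,"rz":0,"gripper":-1},
    {"tx":0,"ty":0,"tz":0,"rx":0,"ry":0,"rz":0,"gripper":-1},
  ],
)

```text
clock: 8.95
eef_pos: [499.5, 254.6, 40.1]
tcp_rot: [3.141, -0.0, 1.619]
contact_force: [0.3, 0.5, -0.4]
opening: 0.0
```

Call:
move_arm(
  increments=[
    {"tx":0,"ty":0,"tz":0.4,"rx":0,"ry":0,"rz":0,"gripper":-1},
    {"tx":0,"ty":0,"tz":0.4,"rx":0,"ry":0,"rz":0,"gripper":-1},
    {"tx":0,"ty":0,"tz":0,"rx":0,"ry":0,"rz":0,"gripper":-1},
    {"tx":0,"ty":0,"tz":0,"rx":0,"ry":0,"rz":0,"gripper":-1},
  ],
)

```text
clock: 9.35
eef_pos: [498.7, 254.8, 31.6]
tcp_rot: [3.142, -0.0, 1.62]
contact_force: [-0.0, -0.5, 0.8]
opening: -0.001
```

Call:
move_arm(
  increments=[
    {"tx":0,"ty":0,"tz":0.2,"rx":0,"ry":0,"rz":0,"gripper":-1},
    {"tx":0,"ty":0,"tz":0.2,"rx":0,"ry":0,"rz":0,"gripper":-1},
    {"tx":0,"ty":0,"tz":0,"rx":0,"ry":0,"rz":0,"gripper":-1},
    {"tx":0,"ty":0,"tz":0,"rx":0,"ry":0,"rz":0,"gripper":-1},
  ],
)

```text
clock: 9.75
eef_pos: [499.0, 254.9, 27.6]
tcp_rot: [3.141, -0.0, 1.62]
contact_force: [0.3, 0.3, 1.6]
opening: -0.002
```

Call:
move_arm(
  increments=[
    {"tx":0,"ty":0,"tz":0.2,"rx":0,"ry":0,"rz":0,"gripper":-1},
    {"tx":0,"ty":0,"tz":0.1,"rx":0,"ry":0,"rz":0,"gripper":-1},
    {"tx":0,"ty":0,"tz":0,"rx":0,"ry":0,"rz":0,"gripper":-1},
    {"tx":0,"ty":0,"tz":0,"rx":0,"ry":0,"rz":0,"gripper":-1},
  ],
)

```text
clock: 10.15
eef_pos: [499.0, 254.9, 24.6]
tcp_rot: [3.141, -0.0, 1.62]
contact_force: [1.0, 1.3, 5.8]
opening: 0.002
```

Call:
move_arm(
  increments=[
    {"tx":0,"ty":0,"tz":0.1,"rx":0,"ry":0,"rz":0,"gripper":-1},
    {"tx":0,"ty":0,"tz":0.1,"rx":0,"ry":0,"rz":0,"gripper":-1},
    {"tx":0,"ty":0,"tz":0,"rx":0,"ry":0,"rz":0,"gripper":-1},
    {"tx":0,"ty":0,"tz":0,"rx":0,"ry":0,"rz":0,"gripper":-1},
  ],
)

```text
clock: 10.55
eef_pos: [499.1, 255.0, 24.0]
tcp_rot: [3.141, -0.0, 1.62]
contact_force: [-4.7, -1.5, 21.3]
opening: -0.002
```

Call:
move_arm(
  increments=[
    {"tx":0,"ty":0,"tz":-0.5,"rx":0,"ry":0,"rz":0,"gripper":-1},
    {"tx":0,"ty":0,"tz":-2,"rx":0,"ry":0,"rz":0,"gripper":-1},
    {"tx":0,"ty":0,"tz":-4,"rx":0,"ry":0,"rz":0,"gripper":-1},
    {"tx":0,"ty":0,"tz":-4,"rx":0,"ry":0,"rz":0,"gripper":-1},
    {"tx":0,"ty":0,"tz":-3,"rx":0,"ry":0,"rz":0,"gripper":-1},
    {"tx":0,"ty":0,"tz":0,"rx":0,"ry":0,"rz":0,"gripper":-1},
    {"tx":0,"ty":0,"tz":0,"rx":0,"ry":0,"rz":0,"gripper":-1},
    {"tx":0,"ty":0,"tz":0,"rx":0,"ry":0,"rz":0,"gripper":-1},
  ],
)

```text
clock: 11.35
eef_pos: [497.6, 254.1, 156.0]
tcp_rot: [-3.139, 0.001, 1.62]
contact_force: [-0.2, 0.2, 0.3]
opening: 0.0
```

```bash
python3 -c "
from h import *
s=r.sense();print(s['clock'],s['eef_pos'],s['contact_force'],np.abs(s['qvel']).max())
b,W=tip();mark(b)
k=(np.hypot(W[...,0]-496,W[...,1]-257)<16)&(W[...,2]>50)&(W[...,2]<75);print('button top',np.median(W[k][:,2]))
W0=None
f=np.load('f0.npz');m=r.camera_model('scene');R=np.array(m['R']);t=np.array(m['t']);e=f['e']
v,u=np.mgrid[:384,:512];W=(np.stack([(u-m['cx'])/m['fx']*e,(v-m['cy'])/m['fy']*e,e],-1)-t)@R
k=(np.hypot(W[...,0]-496,W[...,1]-257)<16)&(W[...,2]>50)&(W[...,2]<75);print('button top at start',np.median(W[k][:,2]))
print(r.sign_off())"
```

```text
11.35 [497.64974782 254.14113629 155.97670141] [-0.16410419  0.2017217   0.25238329] 0.009384661145061778
white by angle {-145: 3, -140: 5, -135: 4, -10: 1, -5: 7, 0: 7, 5: 6, 10: 7, 15: 6, 20: 8, 25: 1, 30: 8, 35: 9, 40: 6, 45: 6, 50: 7, 55: 6, 60: 6, 65: 6, 70: 7, 75: 6, 80: 6, 85: 6, 90: 5, 95: 3}
button top 62.16979166453494
button top at start 62.21819036938805
the job is handed in; nothing more can be done
None
```

I turned the dial four clicks clockwise with the shut fingertip, then pressed the grey box's button fully down and let it come back up. The job was handed in at about 11.4 s; it reports no verdict.

**Dial:** the index line went from about -38.5° to between -132° and -139°. That fits four clicks (96°) and not three or five, and it read the same after the button press.

**Button:** the fingertip stopped on a hard end with 21 N, so the button was fully down. Its top then measured 62.2 mm high, the same as at the start, and the arm was about 130 mm clear with no contact force.

**Disagreement:** the reported tool height was about 35 mm lower than where the camera showed the fingertip. I went by the camera and the contact forces, and both contacts came where the camera put them.

**Not checked:** I did not measure the tools, wood, tape and glue again at the end. No unexpected contact force showed at any reading.

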